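Draw the glue press's locking pin and park it in its rest

TASK

Unlock the glue press: take the red-handled locking pin by its handle, draw it straight out of the press, lay it down on the worktop and let go. Then take it again by its bare steel shank and park it gently in the orange rest, the shank lying in both V notches and the handle inside the guarded pocket. Never let it drop, and leave the mug, the green tin and the sanding block where they are.

Things in the scene. Friction and masses are not known exactly. Their poses are not given: they have to be found in the camera images.
- pin: Locking pin, 136 mm long, 0.22 kg: round steel shank, 18 mm thick, 90 mm long, with a red square handle (26 x 26 mm, 46 mm long, black ribs) on one end. Origin on the axis at mid-shank; +x runs along the axis to the bare tip. It starts level in the press's bore, the handle outside with two faces upright, so it can be gripped from above; the handle's face stands 4 to 14 mm off the lug.
- pin_handle (a point): Centre of the pin's red handle, on the pin's axis, 68 mm from the pin's origin towards -x (the handle reaches from 45 to 91 mm).
- pin_tip (a point): The centre of the bare steel end of the pin, on its axis, 45 mm from the pin's origin towards +x.
- press: Fixed glue press: blue base plate (90 x 215 x 8 mm, edges at x = -45 and +45), two bored steel lugs (outer faces at x = -30 and +30, 56 mm wide, 74 mm high), a grey cross bar to a post 148 mm away towards -y, a black screw knob on it (top 94 mm high, at y = -85). Origin on the worktop straight under the bore, midway between the lugs; the bore runs along x.
- press_mouth (a point): Centre of the mouth of the press's bore on the handle's side: 30 mm from the press's origin towards -x, 52 mm above the worktop. The bore is level, 20 mm in diameter; the pin is drawn out along the press's -x.
- rest: Fixed orange rest on a thin grey plate; origin on the worktop, x along the parked pin towards its tip. Two uprights, 10 mm thick, at x = -31 and +31 (52 mm free between for fingers), tops 56 mm high, have 90 degree V notches 48 mm wide at the mouth. The parked pin's origin is above the rest's origin (it fits from 12 mm towards the pocket to 8 mm the other way).
- rest_notch (a point): The parked pin's axis, midway between the two V notches: straight above the rest's origin, 45 mm above the worktop.
- rest_pocket (a point): Middle of the handle pocket at the height of the parked pin's axis, 72 mm from the rest's origin towards -x. The pocket is open at the top, 63 mm long and 42 mm wide inside (too narrow for fingers beside the handle); its walls are 8 mm thick and 65 mm high.
- mug: Beige mug, 70 x 88 x 62 mm, bystander; origin at the centre of its underside.
- tin: Flat green tin with a lid, 90 x 115 x 24 mm, bystander; origin at the centre of its underside.
- sanding_block: Wooden sanding block, 60 x 100 x 31 mm, bystander; origin at the centre of its underside.

How it is judged:
By the outcome, as a careful person would: the job done as asked, in the order asked, and still so for the second after the job is handed in, with the robot touching nothing.
It also fails if it takes over 48 s, if anything falls off the work surface, if the arm or the gripper's body presses on something with over 40 N, if the wrist force passes 120 N, or if a joint passes its speed limit or range.

ROBOT

A 6-joint arm with a two-finger parallel gripper is mounted at the origin on a cart in front of the work surface, level with it; the furniture and walls round the work are solid. World frame = base frame: x ahead of the robot, y to its left, z up, the work surface at z = 0. Lengths are in mm, angles in rad, forces in N, time in s.
With the tool pointing down it reaches from about 350 to 775 mm from the base axis. Payload 7.3 kg.
Tool frame: the origin (TCP) lies at the very end of the fingers, on their centre line; the grasp point (between the pads) lies 19 mm behind it; z points along the fingers, y is the line along which they close (so a half turn about z gives the same grasp; the last joint's range is limited). The gripper opens to 92 mm and grips with 3 to 60 N. Pads are 19 mm wide; open, the fingers measure 130 mm over their backs; the gripper's body (75 mm by 190 mm) begins 47 mm behind the grasp point.
Start: joints at [1.046, 0.342, 1.524, -0, 1.275, -0.146], TCP at [194.135, 487.808, 226.741] pointing down, gripper open.
Joint ranges: [-2.53, 2.53], [-0.77, 2.02], [0.04, 2.7], [-1, 4.14], [0.28, 2.66], [-3.11, 3.11]. Speed limits (rad/s): [2.57, 2.57, 3.14, 3.14, 3.14, 3.14].

INTERFACE

Orientations are given as [roll, pitch, yaw] about the fixed x, y, z axes, in that order (R = Rz(yaw) Ry(pitch) Rx(roll)).
In Python, from plant import get_obs, optics, ticket, finder gives the robot as it stands.
- The arm moves only by the tool send_rows, never from a script. Its arguments are lists of equal length, an entry for each row: "offset": the shift along the tool's x, y, z scaled (see below), a list of three; "delta_rot": the turn, a rotation vector about the tool's x, y, z scaled (see below), a list of three. In form: {"offset": [[dx, dy, dz], ...], "delta_rot": [[rx, ry, rz], ...]}. A call has 1 to 8 rows; each row is the pose to reach, as a shift and turn from the pose commanded when the call began, along the tool's axes at that moment, turning the shorter way round; what a row does not reach only later rows make up. The controller multiplies each number of a shift by 120 mm and each number of a turn by 360 degrees. A row lasts 1/8 s, in which the tool goes at most 62.5 mm and 10.7 degrees, less where a joint would pass 70% of its speed; a pose out of reach is approached as far as the arm can. A call with a number of a shift or a turn outside -1 to 1 is refused whole. A call with a gripper value outside its range is refused whole. "grip" is the opening, from 0 (shut) to 1 (fully open), set as the call begins (left out, the last holds). The fingers move at their own pace and stop on an object; the grip force is fixed at half the most. Time passes only in rows, so rows that repeat a pose let the fingers close. It gives the time, the measured TCP pose, the force, the opening and the grip force at its end, in the units of the state.
- get_obs(): the state, without advancing time (a new reading comes with each control period).
- optics.capture(name): name is "scene" or "top"; returns the picture (384x512x3 uint8, red, green, blue); there is no depth.
- optics.get_calibration(name): a dict with "fx", "fy", "cx", "cy" (pixels), "world_from_camera" (4x4, takes a point from camera to world coordinates). Camera axes: x right, y down, z forward; pixel columns grow to the right and rows downward; lengths in mm; the calibration is good to about 2 mm. A picture is of the moment at which its call begins. get_calibration takes no time and is no camera call.
- ticket.close_job(): hands the job in; it is judged then, once.
Trained networks look in the newest picture that a camera, given by its name, has taken for a name from the list of things; names that differ only in an ending like _2 or _b are one class to them, and where a whole thing is asked for, a point or a joint stands for the part that bears it (a point fixed in the world has none). Each returns a list of dicts, best first, with "confidence" (0 to 1); they miss things now and then, are a little off and sometimes report something else, mostly with a low value. They report only what shows in the picture. A call takes as long as a camera call.
- finder.boxes_of(target, camera): "box" ([left, top, right, bottom] in pixels, round what is visible of it).
- finder.silhouettes(target, camera): "region" (384x512 bool, what is visible of it) and "box" ([left, top, right, bottom] in pixels, round what is visible of it).
- finder.pinpoint(target, camera): "uv" ([column, row] in pixels: a listed point, or the origin of a listed thing).
The state is a dict: "time": time; "joint_positions": joint angles; "dq": joint speeds; "tau": joint torques, N m; "tool_pos": TCP position; "tcp_rot": TCP orientation; "contact_force": force on the tool from outside, world axes, zero at the start; "moment": the same for the moment, N m; "grip_width": finger opening in mm; "finger_force": force on a finger pad.
Only numpy, scipy, OpenCV 4.12 (cv2) and the standard library are available. Lean on these libraries where they do the work, as an engineer would, in place of code of your own. Each camera call takes 0.05 s, during which the arm holds its last target. There are 200 camera calls.

## Working session

There is one attempt and no reset: what is moved stays moved. The work goes in short steps, Python scripts to look and compute and a tool call to move; the robot and the scene stay as the last step left them, time stands still between calls to the robot, and variables do not carry over. Pictures are saved under pics/ and viewed, at most 10 in all, crops included, and the job is handed in when it is done.

Besides the shell and the picture viewer there is one more tool, called as name(argument=value, ...), one argument or row to a line, values as JSON. send_rows: Moves the arm, as the interface text tells. Its arguments: {"type":"object","properties":{"offset":{"type":"array"},"delta_rot":{"type":"array"},"grip":{"type":"number"}},"required":["offset","delta_rot"]}

```bash
mkdir -p pics; cat > h.py <<'E'
import numpy as np, cv2
from plant import get_obs, optics, ticket, finder
from scipy.spatial.transform import Rotation as R
def ray(cam,uv):
    c=optics.get_calibration(cam); T=np.array(c["world_from_camera"])
    d=T[:3,:3]@np.array([(uv[0]-c["cx"])/c["fx"],(uv[1]-c["cy"])/c["fy"],1]); return T[:3,3],d
def at_z(cam,uv,z):
    o,d=ray(cam,uv); return o+d*(z-o[2])/d[2]
def proj(cam,P):
    c=optics.get_calibration(cam); T=np.linalg.inv(np.array(c["world_from_camera"])); p=T[:3,:3]@np.array(P)+T[:3,3]
    return np.array([c["fx"]*p[0]/p[2]+c["cx"],c["fy"]*p[1]/p[2]+c["cy"]])
def tri(u1,u2):
    A=np.zeros((3,3));b=np.zeros(3)
    for cam,u in(("scene",u1),("top",u2)):
        o,d=ray(cam,u); d=d/np.linalg.norm(d); M=np.eye(3)-np.outer(d,d); A+=M;b+=M@o
    return np.linalg.solve(A,b)
def snap(cam,name):
    im=optics.capture(cam); cv2.imwrite(f"pics/{name}.png",im[:,:,::-1]); return im
E
python3 - <<'E'
from h import *
for c in("scene","top"): snap(c,c+"0")
Z=dict(pin=52,pin_handle=52,pin_tip=52,press=0,press_mouth=52,rest=0,rest_notch=45,rest_pocket=45,mug=0,tin=0,sanding_block=0)
for n,z in Z.items():
    u={}
    for c in("scene","top"):
        r=finder.pinpoint(n,c)
        for q in r[:2]: print(n,c,np.round(q["uv"],1),round(q["confidence"],2),np.round(at_z(c,q["uv"],z),1))
        if r:u[c]=r[0]["uv"]
    if len(u)==2: print("   tri",np.round(tri(u["scene"],u["top"]),1))
for c in("scene","top"): print(np.round(optics.get_calibration(c)["world_from_camera"],2).tolist(),optics.get_calibration(c)["fx"])
print(get_obs())
a=cv2.imread("pics/scene0.png");b=cv2.imread("pics/top0.png")
E
```

```text
pin scene [280.3 214. ] 0.74 [ 478.9 -373.8   52. ]
pin scene [224.4 150.9] 0.58 [ 604.8 -119.9   52. ]
pin top [191.6 144.6] 0.63 [ 610.3 -125.    52. ]
pin top [288.6 201.2] 0.52 [ 481.4 -356.4   52. ]
   tri [ 766.6 -126.4 -360.2]
pin_handle scene [218.2 163.6] 0.49 [ 551.1 -138.6   52. ]
pin_handle top [195.1 174.8] 0.7 [ 537.6 -137.1   52. ]
   tri [ 539.3 -142.2   60.9]
pin_tip top [190.2 127.9] 0.82 [ 651.4 -119.4   52. ]
press scene [229.4 161.7] 0.74 [ 622.1 -119.5    0. ]
press top [200.7 150. ] 0.63 [ 612.1 -139.8    0. ]
press top [298.6 118.3] 0.29 [ 703.1 -384.4    0. ]
   tri [ 602.8 -140.4   23.6]
press_mouth scene [223.1 157. ] 0.9 [ 580.8 -133.    52. ]
press_mouth top [194.  160.9] 0.85 [ 570.8 -132.8   52. ]
   tri [ 571.6 -136.4   59. ]
rest top [287.6 202.7] 0.66 [ 485.2 -358.9    0. ]
rest_notch scene [279.5 214.5] 0.59 [ 482.1 -369.9   45. ]
rest_notch top [292.7 197.9] 0.63 [ 490.5 -366.6   45. ]
   tri [ 491.1 -366.5   34.9]
rest_pocket scene [252.6 224.1] 0.83 [ 424.8 -331.8   45. ]
rest_pocket top [281.6 227.1] 0.63 [ 421.6 -341.6   45. ]
rest_pocket top [
[... 730 characters left out ...]
9.79284490347544
{'time': 1.2, 'joint_positions': array([ 1.04599113e+00,  3.41979952e-01,  1.52411238e+00,  4.64336758e-06,
        1.27535445e+00, -1.46008098e-01]), 'dq': array([-0.00071218,  0.00221758,  0.00115072,  0.00155172, -0.00197883,
        0.00046139]), 'tau': array([ 2.29975238e-03, -4.31135774e+01, -2.44476986e+01,  7.19491672e-02,
        4.83414880e-02,  1.41517955e-06]), 'tool_pos': array([194.14256114, 487.81416756, 226.7465952 ]), 'tcp_rot': array([3.14144769e+00, 1.68275550e-05, 2.76279420e+00]), 'contact_force': array([ 0.3832841 , -0.77288457, -0.13789791]), 'moment': array([ 0.0065688 ,  0.0255489 , -0.01115478]), 'finger_force': 0.0, 'grip_width': 91.72057073238615}
```

View pics/scene0.png

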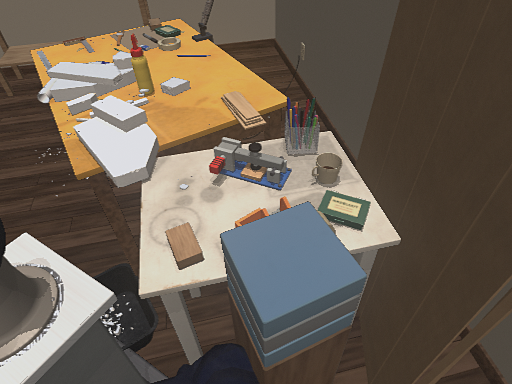

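View pics/top0.png

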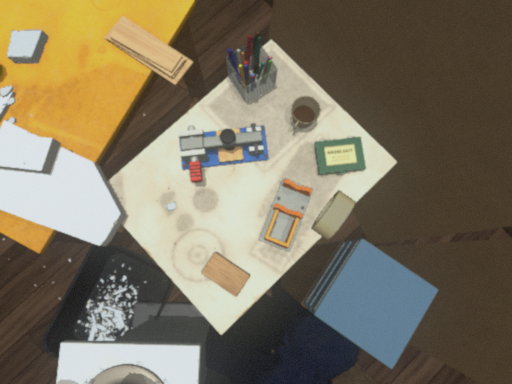

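```bash
python3 - <<'E'
from h import *
t=cv2.imread("pics/top0.png");
def crop(im,x0,y0,w,h,s): return cv2.resize(im[y0:y0+h,x0:x0+w],None,fx=s,fy=s,interpolation=cv2.INTER_CUBIC)
a=crop(t,170,110,105,85,7)[:595,:400]; 
c=np.hstack([crop(t,172,115,50,75,8),crop(t,250,172,70,75,8)[:, :400]][:2])
c=np.hstack([crop(t,172,115,50,75,8)[:600,:400],crop(t,265,172,50,75,8)[:,:400]]);cv2.imwrite("pics/c.png",c)
hsv=cv2.cvtColor(t,cv2.COLOR_BGR2HSV)
def mask(lo,hi,box):
    m=cv2.inRange(hsv,lo,hi); k=np.zeros_like(m); x0,y0,x1,y1=box;k[y0:y1,x0:x1]=m[y0:y1,x0:x1]; return k
blue=mask((105,110,40),(130,255,255),(170,110,275,185))
red=mask((170,120,60),(180,255,255),(180,145,210,195))|mask((0,150,60),(6,255,255),(180,145,210,195))
org=mask((5,150,120),(20,255,255),(250,170,320,255))
for n,m,z in(("blue",blue,8),("red",red,65),("org",org,60)):
    v,u=np.nonzero(m); P=np.array([at_z("top",(a,b),z)[:2] for a,b in zip(u,v)],np.float32)
    r=cv2.minAreaRect(P); print(n,len(u),P.mean(0),r,np.round(cv2.boxPoints(r),1).tolist())
E
```

```text
blue 395 [ 605.13544 -221.56992] ((620.2081298828125, -197.78591918945312), (85.45077514648438, 207.9527130126953), 8.60670280456543) [[562.4000244140625, -101.4000015258789], [593.5, -307.0], [678.0, -294.20001220703125], [646.9000244140625, -88.5999984741211]]
red 40 [ 545.0756  -137.66847] ((543.730224609375, -138.709228515625), (43.195411682128906, 21.69622039794922), 13.46467399597168) [[520.2000122070312, -133.1999969482422], [525.2999877929688, -154.3000030517578], [567.2999877929688, -144.1999969482422], [562.2000122070312, -123.0999984741211]]
org 305 [ 462.9959  -361.61508] ((453.6207275390625, -351.918212890625), (65.59293365478516, 143.9857635498047), 69.47157287597656) [[374.70001220703125, -357.3999938964844], [509.5, -407.8999938964844], [532.5, -346.5], [397.70001220703125, -296.0]]
```

View pics/c.png

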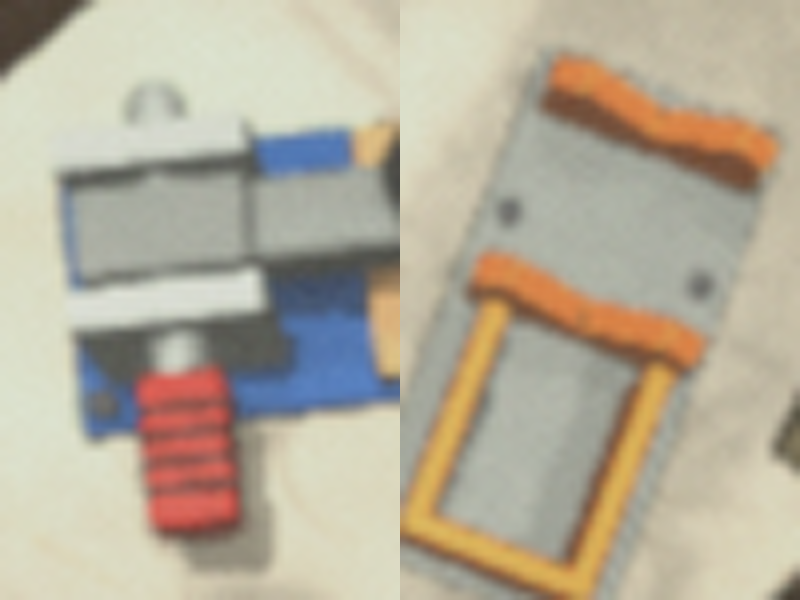

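```bash
python3 - <<'E'
from h import *
def px(x,y,o): return np.array([x/8-.44,y/8-.44])+o
L=np.array([172,115]);Rr=np.array([265-50,172])
H=[at_z("top",px(x,y,L),65) for x,y in((138,372),(225,364),(242,525),(152,534))]
print("handle",np.round(H,1).tolist(),np.mean(H,0),"yaws",[np.arctan2(*(H[a]-H[b])[1::-1]) for a,b in((0,3),(1,2))],np.linalg.norm(H[0]-H[3]),np.linalg.norm(H[0]-H[1]))
for n,p,z in(("lug-30 top corners",((70,330),(268,312)),74),("lug+30",((58,127),(245,122)),74),("base edge -45",((85,440),(330,413)),8),("shank stub far",((125,100),(188,95)),52),("shank near",((152,350),(208,345)),52)):
    q=[at_z("top",px(x,y,L),z) for x,y in p]; d=q[1]-q[0]; print(n,np.round(q,1).tolist(),np.mean(q,0).round(1),np.linalg.norm(d).round(1),"yaw",np.arctan2(d[1],d[0])+np.pi/2)
print("rest")
for n,p,z in(("far up, far edge",((562,52),(780,132)),56),("near up, far edge",((485,250),(708,330)),56),("pocket left outer",((485,295),(400,527)),65),("inner left",((508,310),(438,515)),65),("inner right",((640,365),(570,565)),65),("V bottoms far edge",((660,105),(590,300)),32),("V bottoms near edge",((648,130),(578,325)),32),("inner bottom",((438,515),(570,565)),65)):
    q=[at_z("top",px(x,y,Rr),z) for x,y in p]; d=q[1]-q[0]; print(n,np.round(q,1).tolist(),np.mean(q,0).round(1),np.linalg.norm(d).round(1),"dir",np.arctan2(d[1],d[0]))
E
```

```text
handle [[566.9, -122.8, 65.0], [570.0, -147.8, 65.0], [522.7, -155.1, 65.0], [519.3, -129.5, 65.0]] [ 544.73624882 -138.82052274   65.        ] yaws [np.float64(0.13937180202251598), np.float64(0.15293988430958255)] 48.0415513104587 25.15955546188571
lug-30 top corners [[576.5, -104.3, 74.0], [583.5, -160.6, 74.0]] [ 580.  -132.4   74. ] 56.8 yaw 0.12408583760564551
lug+30 [[637.0, -97.2, 74.0], [640.3, -151.2, 74.0]] [ 638.7 -124.2   74. ] 54.1 yaw 0.05943813480747773
base edge -45 [[558.9, -98.1, 8.0], [569.6, -172.7, 8.0]] [ 564.3 -135.4    8. ] 75.3 yaw 0.1424880056120792
shank stub far [[653.3, -112.1, 52.0], [655.4, -130.7, 52.0]] [ 654.3 -121.4   52. ] 18.8 yaw 0.11479567237274901
shank near [[576.8, -124.4, 52.0], [578.9, -140.7, 52.0]] [ 577.8 -132.5   52. ] 16.4 yaw 0.12208230381053653
rest
far up, far edge [[535.0, -346.6, 56.0], [513.1, -410.3, 56.0]] [ 524.1 -378.4   56. ] 67.4 dir -1.9016300444233163
near up, far edge [[476.2, -325.1, 56.0], [454.8, -389.6, 56.0]] [ 465.5 -357.4   56. ] 67.9 dir -1.8913496942266175
pocket left outer [[462.0, -324.8, 65.0], [395.9, -302.1, 65.0]] [ 428.9 -313.5   65. ] 69.9 dir 2.8107419163571925
inner left [[457.9, -331.4, 65.0], [399.5, -312.7, 65.0]] [ 428.7 -322.1   65. ] 61.4 dir 2.831198254119757
inner right [[443.2, -369.2, 65.0], [386.5, -350.0, 65.0]] [ 414.9 -359.6   65. ] 59.9 dir 2.815851447786633
V bottoms far edge [[524.7, -378.1, 32.0], [465.5, -357.8, 32.0]] [ 495.1 -367.9   32. ] 62.5 dir 2.811731757954457
V bottoms near edge [[517.0, -374.5, 32.0], [458.0, -354.4, 32.0]] [ 487.5 -364.4   32. ] 62.3 dir 2.8118870129814724
inner bottom [[399.5, -312.7, 65.0], [386.5, -350.0, 65.0]] [ 393.  -331.4   65. ] 39.5 dir -1.9055239028957542
```

```bash
python3 - <<'E'
from h import *
s=cv2.imread("pics/scene0.png");t=cv2.imread("pics/top0.png")
def crop(im,x0,y0,w,h,s): return cv2.resize(im[y0:y0+h,x0:x0+w],None,fx=s,fy=s,interpolation=cv2.INTER_CUBIC)
cv2.imwrite("pics/d.png",np.vstack([np.hstack([crop(s,215,180,165,100,2.4),crop(t,250,150,165,125,2.4)[:240]]),np.hstack([crop(s,30,60,165,140,2.4),crop(t,0,90,165,140+20,2.4)[:336]])]))
for uvs in (((122,185),(103,243)),((157,150),(126,213)),((78,143),(0,243))): print(tri(*uvs), [proj("scene",tri(*uvs)),proj("top",tri(*uvs))])
E
```

```text
[379.86839565  74.45137187   7.33362206] [array([119.9260463 , 185.16366673]), array([104.70772226, 241.32870773])]
[446.35445713 -15.31448524 118.52973746] [array([151.60680769, 150.32889294]), array([130.83539028, 208.7143096 ])]
[384.66284205 254.51263085  81.00245151] [array([ 69.00931904, 142.42132817]), array([  9.2615769, 235.6200942])]
```

View pics/d.png

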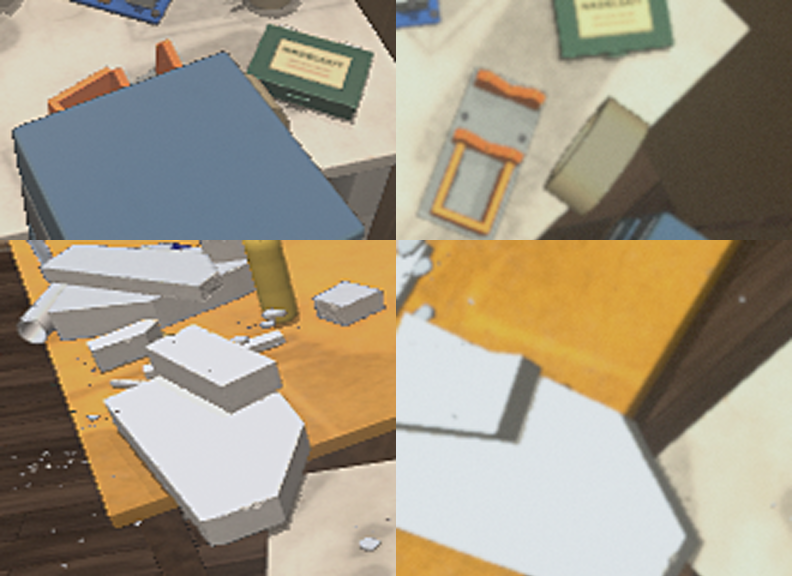

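```bash
cat >> h.py <<'E'
def Rt(yaw,pitch=0,roll=np.pi): return R.from_euler("xyz",[roll,pitch,yaw])
def plan(p,yaw,pitch=0,p0=None,R0=None):
    "pose target -> offset and delta_rot units"
    o=get_obs(); p0=o["tool_pos"] if p0 is None else p0; R0=R.from_euler("xyz",o["tcp_rot"]) if R0 is None else R0
    d=R0.inv().apply(np.array(p)-p0)/120; r=(R0.inv()*Rt(yaw,pitch)).as_rotvec()/(2*np.pi)
    return np.round(d,4),np.round(r,4)
E
python3 - <<'E'
from h import *
p=np.array([194.1,487.8,400]);g=np.array([544.7,-138.8,400])
print(plan(p,2.763),plan(g,.15,0,p,Rt(2.763)))
E
```

```text
(array([ 3.0000e-04, -0.0000e+00, -1.4438e+00]), array([ 0.,  0., -0.])) (array([-4.6448, -3.772 , -0.    ]), array([ 0.    , -0.    ,  0.4159]))
```

send_rows(
  offset=[
    [0, 0, -0.5],
    [0, 0, -1],
  ],
  delta_rot=[
    [0, 0, 0],
    [0, 0, 0],
  ],
)

```text
time: 1.45
tool_pos: [194.0, 487.4, 347.9]
tcp_rot: [-3.14, -0.0, 2.763]
contact_force: [0.5, 0.8, 0.7]
grip_width: 92.1
finger_force: 0.0
```

send_rows(
  offset=[
    [0, 0, -0.5],
  ],
  delta_rot=[
    [0, 0, 0],
  ],
)

```text
time: 1.58
tool_pos: [193.9, 487.5, 408.8]
tcp_rot: [3.141, 0.0, 2.763]
contact_force: [-0.2, 1.5, -0.5]
grip_width: 91.7
finger_force: 0.0
```

send_rows(
  offset=[
    [-0.31, -0.25, 0],
    [-0.62, -0.5, 0],
    [-0.93, -0.75, 0],
  ],
  delta_rot=[
    [0, 0, 0],
    [0, 0, 0],
    [0, 0, 0],
  ],
)

```text
time: 1.95
tool_pos: [265.0, 361.7, 406.8]
tcp_rot: [3.141, 0.0, 2.763]
contact_force: [0.8, -1.2, -0.8]
grip_width: 91.9
finger_force: 0.0
```

send_rows(
  offset=[
    [-0.31, -0.25, 0],
    [-0.62, -0.5, 0],
    [-0.93, -0.75, 0],
  ],
  delta_rot=[
    [0, 0, 0],
    [0, 0, 0],
    [0, 0, 0],
  ],
)

```text
time: 2.33
tool_pos: [335.4, 236.6, 406.9]
tcp_rot: [3.141, 0.0, 2.763]
contact_force: [0.9, 1.0, 0.0]
grip_width: 92.1
finger_force: 0.0
```

send_rows(
  offset=[
    [-0.31, -0.25, 0],
    [-0.62, -0.5, 0],
    [-0.93, -0.75, 0],
  ],
  delta_rot=[
    [0, 0, 0],
    [0, 0, 0],
    [0, 0, 0],
  ],
)

```text
time: 2.7
tool_pos: [405.8, 111.7, 406.9]
tcp_rot: [3.141, 0.0, 2.763]
contact_force: [-0.0, 0.2, 0.7]
grip_width: 92.2
finger_force: 0.0
```

send_rows(
  offset=[
    [-0.31, -0.25, 0],
    [-0.62, -0.5, 0],
    [-0.93, -0.75, 0],
  ],
  delta_rot=[
    [0, 0, 0],
    [0, 0, 0],
    [0, 0, 0],
  ],
)

```text
time: 3.08
tool_pos: [476.3, -13.3, 406.8]
tcp_rot: [3.141, 0.0, 2.763]
contact_force: [-0.2, 0.1, -0.2]
grip_width: 91.6
finger_force: 0.0
```

send_rows(
  offset=[
    [-0.31, -0.25, 0],
    [-0.62, -0.5, 0],
    [-0.93, -0.75, 0],
  ],
  delta_rot=[
    [0, 0, 0],
    [0, 0, 0],
    [0, 0, 0],
  ],
)

```text
time: 3.45
tool_pos: [546.7, -138.1, 406.7]
tcp_rot: [3.141, 0.0, 2.763]
contact_force: [0.9, 1.0, 0.3]
grip_width: 91.5
finger_force: 0.0
```

send_rows(
  offset=[
    [0, 0, 0],
    [0, 0, 0],
    [0, 0, 0],
    [0, 0, 0],
    [0, 0, 0],
    [0, 0, 0],
    [0, 0, 0],
    [0, 0, 0],
  ],
  delta_rot=[
    [0, 0, 0.029],
    [0, 0, 0.058],
    [0, 0, 0.087],
    [0, 0, 0.116],
    [0, 0, 0.145],
    [0, 0, 0.174],
    [0, 0, 0.203],
    [0, 0, 0.232],
  ],
)

```text
time: 4.45
tool_pos: [546.1, -136.6, 406.6]
tcp_rot: [-3.141, -0.0, 1.299]
contact_force: [-0.1, 0.1, -0.4]
grip_width: 92.2
finger_force: 0.0
```

send_rows(
  offset=[
    [0, 0, 0.2],
    [0, 0, 0.4],
    [0, 0, 0.6],
    [0, 0, 0.8],
    [0, 0, 0.9],
    [0, 0, 1.0],
    [0, 0, 1.0],
  ],
  delta_rot=[
    [0, 0, 0.029],
    [0, 0, 0.058],
    [0, 0, 0.087],
    [0, 0, 0.116],
    [0, 0, 0.145],
    [0, 0, 0.174],
    [0, 0, 0.184],
  ],
)

```text
time: 5.32
tool_pos: [545.7, -136.5, 285.5]
tcp_rot: [-3.14, 0.002, 0.146]
contact_force: [-0.7, 0.3, 0.3]
grip_width: 91.9
finger_force: 0.0
```

```bash
python3 - <<'E'
from h import *
print(plan((544.5,-138.8,160),.15)); print(get_obs()["tool_pos"],get_obs()["joint_positions"])
snap("top","top1"); t=cv2.imread("pics/top1.png")
E
```

```text
(array([-0.0107,  0.0189,  1.046 ]), array([-0.0002,  0.0003, -0.0007]))
[ 545.70064762 -136.48882881  285.5163521 ] [-3.81366330e-01  3.76941059e-01  1.30943357e+00  6.55371074e-05
  1.45751482e+00  1.04383655e+00]
```

send_rows(
  offset=[
    [-0.01, 0.019, 0.4],
    [-0.01, 0.019, 0.8],
    [-0.01, 0.019, 1.0],
  ],
  delta_rot=[
    [0, 0, 0],
    [0, 0, -0.0007],
    [0, 0, -0.0007],
  ],
)

```text
time: 5.75
tool_pos: [544.2, -138.7, 164.2]
tcp_rot: [-3.14, 0.003, 0.155]
contact_force: [0.0, -0.4, 1.3]
grip_width: 92.0
finger_force: 0.0
```

send_rows(
  offset=[
    [0, 0, 0.3],
    [0, 0, 0.6],
    [0, 0, 0.8],
    [0, 0, 0.9],
    [0, 0, 0.9],
  ],
  delta_rot=[
    [0, 0, 0],
    [0, 0, 0],
    [0, 0, 0],
    [0, 0, 0],
    [0, 0, 0],
  ],
)

```text
time: 6.38
tool_pos: [545.2, -139.0, 58.4]
tcp_rot: [-3.141, 0.001, 0.154]
contact_force: [0.6, 0.5, -0.3]
grip_width: 92.0
finger_force: 0.0
```

```bash
python3 - <<'E'
from h import *
print(plan((544.5,-138.8,33),.15)); print(get_obs())
a=snap("scene","s2");b=snap("top","t2")
def crop(im,x0,y0,w,h,s): return cv2.resize(im[y0:y0+h,x0:x0+w],None,fx=s,fy=s,interpolation=cv2.INTER_CUBIC)
cv2.imwrite("pics/e.png",np.hstack([crop(a,170,110,100,100,4),crop(b,150,100,100,100,4)])[:,:,::-1])
E
```

```text
(array([-0.0054, -0.0026,  0.2118]), array([-0.0001,  0.0001,  0.0006]))
{'time': 6.375, 'joint_positions': array([-3.85922121e-01,  5.93329895e-01,  1.62507137e+00,  1.02858653e-04,
        9.24060413e-01,  1.03097558e+00]), 'dq': array([-0.00029325, -0.0259994 , -0.02094763,  0.00154541,  0.00989528,
        0.00149438]), 'tau': array([-3.72954982e-02, -4.92436159e+01, -1.87329179e+01,  5.54843992e-02,
       -1.80487535e-01, -7.92961917e-03]), 'tool_pos': array([ 545.2117871 , -139.02399438,   58.41164466]), 'tcp_rot': array([-3.14107562e+00,  7.03288827e-04,  1.53836786e-01]), 'contact_force': array([ 0.61868025,  0.48841772, -0.34457432]), 'moment': array([-0.10892925,  0.11230184,  0.01284128]), 'finger_force': 0.0, 'grip_width': 92.0072452005165}
```

View pics/e.png

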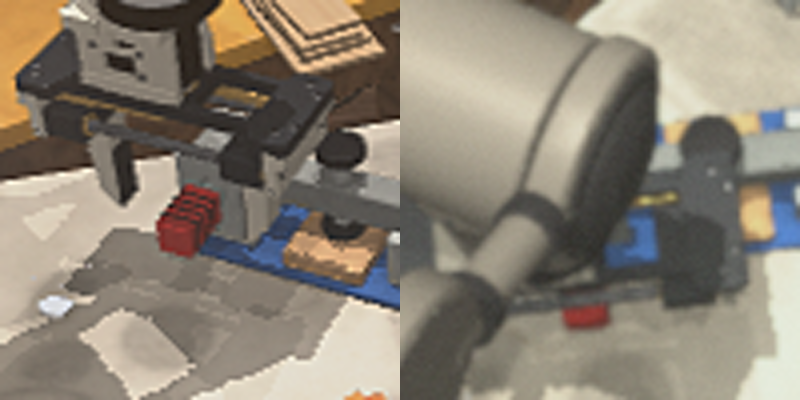

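send_rows(
  offset=[
    [-0.005, -0.002, 0.1],
    [-0.005, -0.002, 0.187],
    [-0.005, -0.002, 0.187],
  ],
  delta_rot=[
    [0, 0, 0],
    [0, 0, 0],
    [0, 0, 0],
  ],
)

```text
time: 6.85
tool_pos: [544.0, -138.6, 35.2]
tcp_rot: [-3.14, 0.002, 0.153]
contact_force: [0.3, 0.2, -0.3]
grip_width: 91.8
finger_force: 0.0
```

send_rows(
  offset=[
    [0, 0, 0],
    [0, 0, 0],
    [0, 0, 0],
    [0, 0, 0],
  ],
  delta_rot=[
    [0, 0, 0],
    [0, 0, 0],
    [0, 0, 0],
    [0, 0, 0],
  ],
  grip=0.35,
)

```text
time: 7.35
tool_pos: [544.8, -138.9, 36.4]
tcp_rot: [3.142, -0.0, 0.153]
contact_force: [0.4, -0.4, 0.5]
grip_width: 56.5
finger_force: 0.0
```

send_rows(
  offset=[
    [0, 0, 0],
    [0, 0, 0],
    [0, 0, 0],
    [0, 0, 0],
  ],
  delta_rot=[
    [0, 0, 0],
    [0, 0, 0],
    [0, 0, 0],
    [0, 0, 0],
  ],
  grip=0,
)

```text
time: 7.85
tool_pos: [544.3, -138.1, 36.2]
tcp_rot: [-3.14, 0.001, 0.154]
contact_force: [-0.3, 4.5, 1.3]
grip_width: 26.1
finger_force: 29.8
```

send_rows(
  offset=[
    [-0.06, 0, 0],
    [-0.12, 0, 0],
    [-0.18, 0, 0],
    [-0.24, 0, 0],
  ],
  delta_rot=[
    [0, 0, 0],
    [0, 0, 0],
    [0, 0, 0],
    [0, 0, 0],
  ],
)

```text
time: 8.35
tool_pos: [515.8, -143.4, 36.2]
tcp_rot: [3.142, -0.0, 0.153]
contact_force: [1.3, 1.9, -1.6]
grip_width: 26.2
finger_force: 29.8
```

send_rows(
  offset=[
    [-0.1, 0, 0],
    [-0.2, 0, 0],
    [-0.3, 0, 0],
    [-0.4, 0, 0],
    [-0.5, 0, 0],
    [-0.6, 0, 0],
    [-0.7, 0, 0],
    [-0.76, 0, 0],
  ],
  delta_rot=[
    [0, 0, 0],
    [0, 0, 0],
    [0, 0, 0],
    [0, 0, 0],
    [0, 0, 0],
    [0, 0, 0],
    [0, 0, 0],
    [0, 0, 0],
  ],
)

```text
time: 9.35
tool_pos: [425.3, -157.3, 36.3]
tcp_rot: [-3.141, 0.0, 0.153]
contact_force: [-0.7, 0.6, -2.2]
grip_width: 26.1
finger_force: 29.7
```

```bash
python3 - <<'E'
from h import *
print(get_obs()["contact_force"],get_obs()["tool_pos"],get_obs()["joint_positions"])
a=snap("scene","s3");b=snap("top","t3")
def crop(im,x0,y0,w,h,s): return cv2.resize(im[y0:y0+h,x0:x0+w],None,fx=s,fy=s,interpolation=cv2.INTER_CUBIC)
cv2.imwrite("pics/f.png",np.hstack([crop(a,150,120,100,130,4),crop(b,150,110,100,130,4)])[:,:,::-1])
E
```

```text
[-0.69754781  0.6352092  -2.20987338] [ 425.28613227 -157.32865693   36.27075955] [-5.23667327e-01  4.80213293e-01  1.94813881e+00  1.10928680e-04
  7.13501321e-01  8.93928699e-01]
```

View pics/f.png

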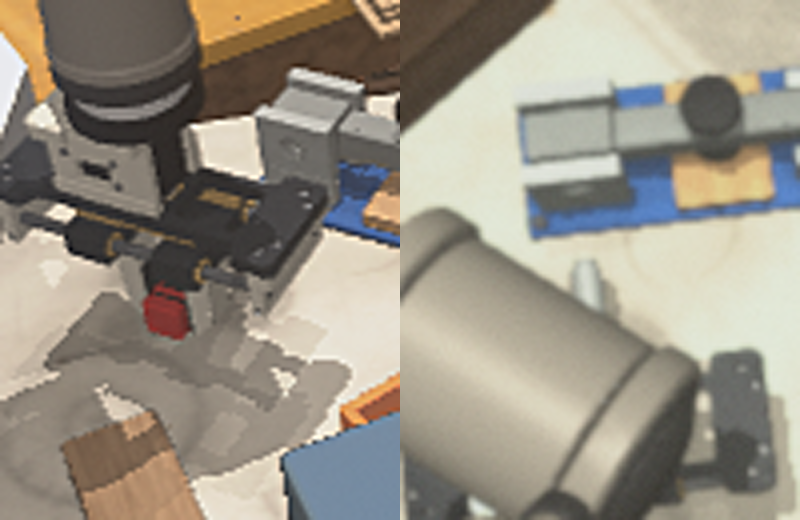

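```bash
python3 - <<'E'
from h import *
o=get_obs()["tool_pos"]
print(plan((425.3,-157.3,4),.153,.068))
E
```

```text
(array([-6.00e-04,  1.00e-04,  2.69e-01]), array([-0.0001, -0.0108, -0.    ]))
```

send_rows(
  offset=[
    [0, 0, 0.05],
    [0, 0, 0.1],
    [0, 0, 0.15],
    [0, 0, 0.2],
    [0, 0, 0.24],
    [0, 0, 0.265],
    [0, 0, 0.265],
  ],
  delta_rot=[
    [0, -0.003, 0],
    [0, -0.006, 0],
    [0, -0.0108, 0],
    [0, -0.0108, 0],
    [0, -0.0108, 0],
    [0, -0.0108, 0],
    [0, -0.0108, 0],
  ],
)

```text
time: 10.32
tool_pos: [425.9, -157.2, 4.3]
tcp_rot: [-3.141, 0.068, 0.153]
contact_force: [0.4, 0.5, -2.1]
grip_width: 25.8
finger_force: 29.7
```

```bash
python3 - <<'E'
from h import *
o=get_obs();print(o["tool_pos"],o["tcp_rot"],o["contact_force"],o["moment"],plan((425.3,-157.3,1.2),.153,.068))
E
```

```text
[ 425.91793176 -157.20902129    4.31333339] [-3.14130001  0.06807398  0.15332219] [ 0.3945843   0.45152385 -2.10928571] [-0.09217721  0.19647593 -0.03083239] (array([-0.0034, -0.    ,  0.0262]), array([-0.    ,  0.    ,  0.0001]))
```

send_rows(
  offset=[
    [0, 0, 0.012],
    [0, 0, 0.02],
    [0, 0, 0.02],
  ],
  delta_rot=[
    [0, 0, 0],
    [0, 0, 0],
    [0, 0, 0],
  ],
)

```text
time: 10.7
tool_pos: [425.9, -157.3, 2.1]
tcp_rot: [-3.142, 0.068, 0.153]
contact_force: [-0.4, -0.2, -2.8]
grip_width: 25.7
finger_force: 29.7
```

send_rows(
  offset=[
    [0, 0, 0.006],
    [0, 0, 0.006],
  ],
  delta_rot=[
    [0, 0, 0],
    [0, 0, 0],
  ],
)

```text
time: 10.95
tool_pos: [426.0, -157.3, 1.4]
tcp_rot: [3.142, 0.068, 0.153]
contact_force: [0.8, -0.7, -2.3]
grip_width: 25.9
finger_force: 29.7
```

send_rows(
  offset=[
    [0, 0, 0.004],
    [0, 0, 0.004],
  ],
  delta_rot=[
    [0, 0, 0],
    [0, 0, 0],
  ],
)

```text
time: 11.2
tool_pos: [425.9, -157.3, 0.9]
tcp_rot: [3.142, 0.068, 0.153]
contact_force: [0.5, 0.3, -1.3]
grip_width: 25.9
finger_force: 29.8
```

send_rows(
  offset=[
    [0, 0, 0],
    [0, 0, 0],
    [0, 0, 0],
  ],
  delta_rot=[
    [0, -0.001, 0],
    [0, -0.001, 0],
    [0, -0.001, 0],
  ],
)

```text
time: 11.58
tool_pos: [425.9, -157.3, 1.0]
tcp_rot: [3.142, 0.074, 0.153]
contact_force: [-1.4, -0.5, -0.0]
grip_width: 25.8
finger_force: 29.9
```

send_rows(
  offset=[
    [0, 0, 0],
    [0, 0, 0],
    [0, 0, 0],
    [0, 0, 0],
    [0, 0, 0],
  ],
  delta_rot=[
    [0, -0.001, 0],
    [0, -0.001, 0],
    [0, -0.001, 0],
    [0, -0.001, 0],
    [0, -0.001, 0],
  ],
  grip=0.6,
)

```text
time: 12.2
tool_pos: [425.9, -157.3, 0.9]
tcp_rot: [-3.142, 0.08, 0.153]
contact_force: [1.0, -0.3, 1.0]
grip_width: 54.8
finger_force: 0.8
```

send_rows(
  offset=[
    [0, 0, -0.2],
    [0, 0, -0.5],
    [0, 0, -0.9],
    [0, 0, -1],
  ],
  delta_rot=[
    [0, 0, 0],
    [0, 0, 0],
    [0, 0, 0],
    [0, 0, 0],
  ],
)

```text
time: 12.7
tool_pos: [436.8, -156.4, 123.0]
tcp_rot: [3.139, 0.076, 0.153]
contact_force: [-0.4, -0.4, -1.1]
grip_width: 55.1
finger_force: 0.0
```

send_rows(
  offset=[
    [-0.45, 0, -0.4],
    [-0.9, 0, -0.8],
    [-1, 0, -1],
  ],
  delta_rot=[
    [0, 0, 0],
    [0, 0, 0],
    [0, 0, 0],
  ],
)

```text
time: 13.08
tool_pos: [324.7, -172.3, 250.2]
tcp_rot: [-3.14, 0.082, 0.153]
contact_force: [0.8, -0.4, -0.3]
grip_width: 55.0
finger_force: 0.0
```

```bash
python3 - <<'E'
from h import *
a=snap("scene","s4");b=snap("top","t4")
for n,z in(("pin_handle",14),("pin_tip",9),("pin",11)):
  for c in("scene","top"):
    for q in finder.pinpoint(n,c)[:2]: print(n,c,np.round(q["uv"],1),round(q["confidence"],2),np.round(at_z(c,q["uv"],z),1))
def crop(im,x0,y0,w,h,s): return cv2.resize(im[y0:y0+h,x0:x0+w],None,fx=s,fy=s,interpolation=cv2.INTER_CUBIC)
cv2.imwrite("pics/g.png",np.hstack([crop(a,160,150,80,115,5),crop(b,160,155,80,115,5)])[:,:,::-1])
E
```

```text
pin_handle scene [198.3 204.6] 0.78 [ 429.1 -162.4   14. ]
pin_handle scene [212.7 177.2] 0.31 [ 530.9 -129.9   14. ]
pin_handle top [296.9 120. ] 0.3 [ 693.3 -378.5   14. ]
pin_tip scene [215. 175.] 0.88 [ 545.6 -125.9    9. ]
pin_tip scene [198.8 202.8] 0.7 [ 438.1 -155.7    9. ]
pin_tip top [200.1 179.1] 0.93 [ 536.2 -143.3    9. ]
pin_tip top [194.4 148.6] 0.6 [ 612.7 -125.3    9. ]
pin scene [211.8 186.9] 0.9 [ 501.1 -149.5   11. ]
pin top [201.1 193.3] 0.95 [ 500.8 -147.8   11. ]
```

View pics/g.png

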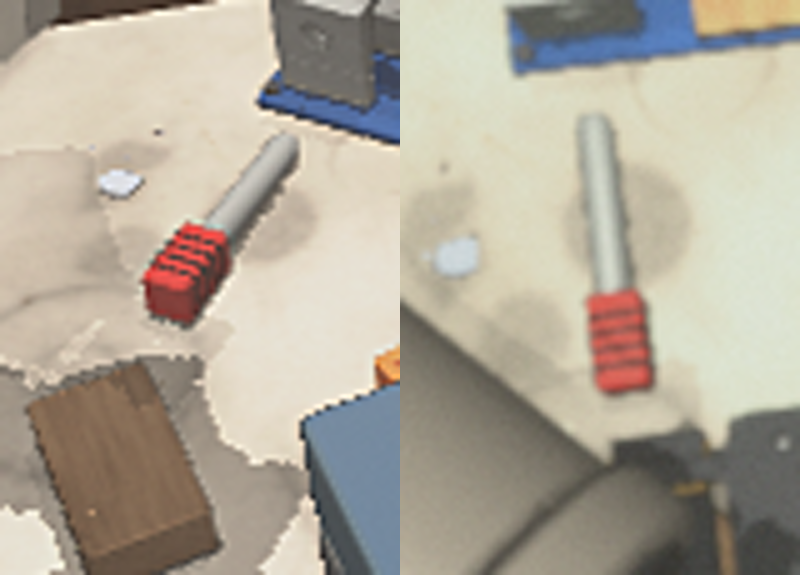

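```bash
python3 - <<'E'
from h import *
px=lambda x,y:((x-400)/5-.4+160,y/5-.4+155)
H=np.array([at_z("top",px(*p),26.5) for p in((587,296),(642,290),(653,385),(597,393))]); print(H.round(1),H.mean(0))
tip=at_z("top",px(594,113),11);base=at_z("top",px(614,290),12);far=at_z("top",px(597,150),12)
print(tip,base,far); d=far-base;print("yaw",np.arctan2(d[1],d[0])); d=tip-H.mean(0);print(np.arctan2(d[1],d[0]),np.hypot(*d[:2]))
m=(H[0]+H[1]-H[2]-H[3]);print(np.arctan2(m[1],m[0]))
E
```

```text
[[ 449.1 -142.7   26.5]
 [ 452.6 -168.5   26.5]
 [ 408.1 -175.7   26.5]
 [ 403.7 -149.8   26.5]] [ 428.38330007 -159.15405067   26.5       ]
[ 540.37262778 -139.20988421   11.        ] [ 453.86737986 -153.40400198   12.        ] [ 521.88697575 -141.75540625   12.        ]
yaw 0.16960822233641695
0.1762421541833672 113.7513925057945
0.15787536265540114
```

```bash
python3 - <<'E'
from h import *
print(plan((487.6,-148.3,131),.16,.044)); print(plan((487.6,-148.3,12),.16,.044,np.array([487.6,-148.3,131]),Rt(.16,.044)))
E
```

```text
(array([1.4321, 0.0114, 0.863 ]), array([-0.0004,  0.0061, -0.0009]))
(array([ 0.0436, -0.    ,  0.9907]), array([0., 0., 0.]))
```

send_rows(
  offset=[
    [0.45, 0.004, 0.15],
    [0.9, 0.008, 0.3],
    [1, 0.01, 0.4],
  ],
  delta_rot=[
    [0, 0, 0],
    [0, 0, 0],
    [0, 0, 0],
  ],
)

```text
time: 13.85
tool_pos: [443.0, -155.0, 189.5]
tcp_rot: [-3.139, 0.083, 0.156]
contact_force: [-0.5, 0.3, 0.2]
grip_width: 54.9
finger_force: 0.0
```

send_rows(
  offset=[
    [0.3, 0, 0.2],
    [0.43, 0, 0.46],
    [0.43, 0, 0.46],
  ],
  delta_rot=[
    [0, 0.003, 0],
    [0, 0.006, -0.001],
    [0, 0.006, -0.001],
  ],
)

```text
time: 14.22
tool_pos: [485.8, -148.0, 130.4]
tcp_rot: [-3.137, 0.049, 0.161]
contact_force: [0.2, -0.1, -0.2]
grip_width: 55.0
finger_force: 0.0
```

```bash
python3 - <<'E'
from h import *
o=get_obs();print(o["tool_pos"],o["tcp_rot"]);print(plan((487.6,-148.3,12),.16,.044))
E
```

```text
[ 485.84055736 -147.97074694  130.40454282] [-3.13732628  0.04873777  0.1605307 ]
(array([0.0621, 0.0093, 0.9848]), array([-0.0007,  0.0008,  0.0001]))
```

send_rows(
  offset=[
    [0.02, 0.009, 0.3],
    [0.04, 0.009, 0.6],
    [0.06, 0.009, 0.85],
    [0.062, 0.009, 0.96],
    [0.062, 0.009, 0.985],
    [0.062, 0.009, 0.985],
  ],
  delta_rot=[
    [0, 0, 0],
    [0, 0.0008, 0],
    [-0.0007, 0.0008, 0],
    [-0.0007, 0.0008, 0],
    [-0.0007, 0.0008, 0],
    [-0.0007, 0.0008, 0],
  ],
)

```text
time: 14.98
tool_pos: [490.8, -150.0, 15.7]
tcp_rot: [3.137, 0.036, 0.16]
contact_force: [0.2, -0.4, 0.4]
grip_width: 55.1
finger_force: 0.0
```

```bash
python3 - <<'E'
from h import *
o=get_obs();print(o["tool_pos"],o["tcp_rot"],o["contact_force"]);print(plan((487.6,-148.3,1.7),.16,.044))
E
```

```text
[ 490.79306867 -149.97124015   15.74379687] [3.13672684 0.0363822  0.15956954] [ 0.16310316 -0.38896455  0.38568949]
(array([-0.0198, -0.0186,  0.1177]), array([ 0.0008, -0.0012, -0.0001]))
```

send_rows(
  offset=[
    [-0.02, -0.015, 0.06],
    [-0.02, -0.015, 0.1],
    [-0.02, -0.015, 0.1],
    [-0.02, -0.015, 0.1],
  ],
  delta_rot=[
    [0.0008, -0.0012, 0],
    [0.0008, -0.0012, 0],
    [0.0008, -0.0012, 0],
    [0.0008, -0.0012, 0],
  ],
)

```text
time: 15.48
tool_pos: [487.2, -148.3, 2.8]
tcp_rot: [-3.141, 0.045, 0.16]
contact_force: [1.1, -0.2, 0.2]
grip_width: 55.0
finger_force: 0.0
```

```bash
python3 - <<'E'
from h import *
o=get_obs();print(o["tool_pos"],o["tcp_rot"],o["contact_force"]);print(plan((487.6,-148.3,1.6),.16,.044))
E
```

```text
[ 487.21965898 -148.3104215     2.797362  ] [-3.14052252  0.04515428  0.15968304] [ 1.1118679  -0.18216914  0.19523929]
(array([0.0036, 0.0004, 0.0098]), array([-0.0002,  0.0002, -0.0001]))
```

send_rows(
  offset=[
    [0.004, 0, 0.009],
    [0.004, 0, 0.009],
  ],
  delta_rot=[
    [0, 0, 0],
    [0, 0, 0],
  ],
)

```text
time: 15.72
tool_pos: [487.6, -148.2, 1.7]
tcp_rot: [-3.141, 0.045, 0.16]
contact_force: [-0.2, -0.6, 0.2]
grip_width: 55.3
finger_force: 0.0
```

send_rows(
  offset=[
    [0, 0, 0],
    [0, 0, 0],
    [0, 0, 0],
    [0, 0, 0],
    [0, 0, 0],
    [0, 0, 0],
  ],
  delta_rot=[
    [0, 0, 0],
    [0, 0, 0],
    [0, 0, 0],
    [0, 0, 0],
    [0, 0, 0],
    [0, 0, 0],
  ],
  grip=0,
)

```text
time: 16.48
tool_pos: [487.6, -148.1, 1.7]
tcp_rot: [-3.14, 0.045, 0.16]
contact_force: [0.7, 2.4, 0.9]
grip_width: 16.7
finger_force: 30.0
```

send_rows(
  offset=[
    [0, 0, -0.01],
    [0, 0, -0.02],
    [0, 0, -0.03],
    [0, 0, -0.03],
  ],
  delta_rot=[
    [0, 0, 0],
    [0, 0, 0],
    [0, 0, 0],
    [0, 0, 0],
  ],
)

```text
time: 16.98
tool_pos: [487.8, -148.3, 5.3]
tcp_rot: [-3.141, 0.045, 0.16]
contact_force: [-0.2, 0.8, -3.2]
grip_width: 17.1
finger_force: 30.0
```

```bash
python3 - <<'E'
from h import *
o=get_obs();print(o["tool_pos"],o["tcp_rot"],o["contact_force"],o["moment"],o["grip_width"])
a=snap("scene","s5")
def crop(im,x0,y0,w,h,s): return cv2.resize(im[y0:y0+h,x0:x0+w],None,fx=s,fy=s,interpolation=cv2.INTER_CUBIC)
cv2.imwrite("pics/i.png",crop(a,170,140,90,90,6)[:,:,::-1])
E
```

```text
[ 487.7803319  -148.25733144    5.3107505 ] [-3.14059769  0.04509053  0.15963656] [-0.16542655  0.81038794 -3.15285371] [-0.03920721  0.05827578 -0.03048142] 17.07609559802227
```

View pics/i.png

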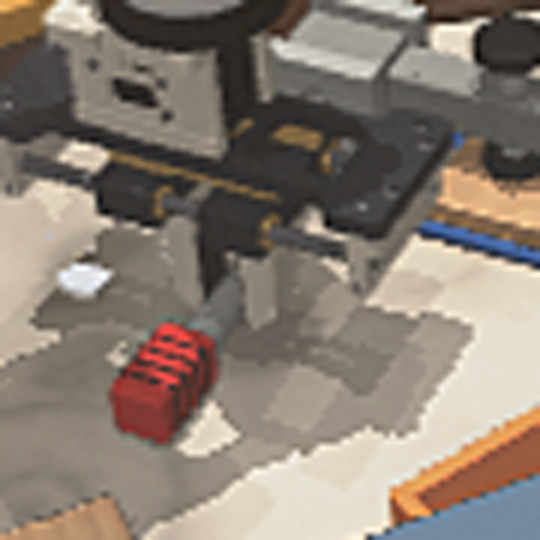

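send_rows(
  offset=[
    [0, 0, -0.05],
    [0, 0, -0.12],
    [0, 0, -0.2],
    [0, 0, -0.32],
    [0, 0, -0.46],
    [0, 0, -0.6],
    [0, 0, -0.74],
    [0, 0, -0.85],
  ],
  delta_rot=[
    [0, 0, 0],
    [0, 0, 0],
    [0, 0, 0],
    [0, 0, 0],
    [0, 0, 0],
    [0, 0, 0],
    [0, 0, 0],
    [0, 0, 0],
  ],
)

```text
time: 18.02
tool_pos: [492.6, -147.7, 108.7]
tcp_rot: [-3.141, 0.044, 0.16]
contact_force: [0.5, 0.0, -3.5]
grip_width: 17.1
finger_force: 30.0
```

```bash
python3 - <<'E'
from h import *
o=get_obs();print(o["tool_pos"],o["tcp_rot"],o["contact_force"],o["moment"],o["grip_width"])
a=snap("scene","s6");b=snap("top","t6")
for n in("pin_handle","pin_tip","pin"):
  for c in("scene","top"):
    for q in finder.pinpoint(n,c)[:2]: print(n,c,np.round(q["uv"],1),round(q["confidence"],2),np.round(at_z(c,q["uv"],o["tool_pos"][2]+9.7),1))
Rr=R.from_euler("xyz",o["tcp_rot"])
for x in(-60,53): print(x,[proj(c,o["tool_pos"]+Rr.apply([x,0,-9.7])).round(1) for c in("scene","top")])
c0=np.array([0,0.]);print(plan((490.5-8.5*.947,-366.3+8.5*.322,100),-.328,0))
E
```

```text
[ 492.59260827 -147.66346119  108.68338589] [-3.14125686  0.04408257  0.159693  ] [ 0.53379058  0.02667297 -3.47117393] [-0.03826167  0.07267006  0.02231727] 17.14312127586324
pin_handle scene [190.7 168.9] 0.77 [ 441.7 -148.1  118.4]
pin_handle top [197.2 216.8] 0.95 [ 433.  -156.5  118.4]
pin_tip scene [212.5 141.8] 0.54 [ 554.1 -126.5  118.4]
pin scene [206.1 153.8] 0.79 [ 506.1 -143.5  118.4]
pin top [197.7 185.5] 0.65 [ 500.4 -154.   118.4]
pin top [299.  119.2] 0.28 [ 657.  -371.3  118.4]
-60 [array([191.3, 171.2]), array([197.4, 216.3])]
53 [array([214.4, 145.8]), array([192.1, 165.2])]
(array([-0.3614,  1.766 ,  0.0678]), array([0.0015, 0.0073, 0.0776]))
```

send_rows(
  offset=[
    [-0.02, 0.08, 0],
    [-0.06, 0.25, 0],
    [-0.1, 0.42, 0],
    [-0.14, 0.59, 0],
    [-0.17, 0.75, 0],
    [-0.19, 0.87, 0.01],
    [-0.2, 0.94, 0.02],
    [-0.2, 0.96, 0.02],
  ],
  delta_rot=[
    [0, 0.001, 0.01],
    [0.0005, 0.002, 0.02],
    [0.001, 0.003, 0.03],
    [0.0012, 0.004, 0.042],
    [0.0015, 0.005, 0.054],
    [0.0015, 0.006, 0.066],
    [0.0015, 0.0073, 0.0776],
    [0.0015, 0.0073, 0.0776],
  ],
)

```text
time: 19.42
tool_pos: [486.4, -265.8, 105.3]
tcp_rot: [-3.142, -0.001, -0.329]
contact_force: [0.1, -0.8, -2.3]
grip_width: 17.2
finger_force: 30.0
```

```bash
python3 - <<'E'
from h import *
o=get_obs();print(o["tool_pos"],o["tcp_rot"],o["contact_force"],o["grip_width"])
print(plan((490.5-8.5*.947,-366.3+8.5*.322,100),-.328,0))
E
```

```text
[ 486.43039392 -265.81355465  105.30917906] [-3.14158289e+00 -5.88148748e-04 -3.29357976e-01] [ 0.14491029 -0.75475966 -2.31456832] 17.184269744330834
(array([0.2321, 0.7815, 0.0444]), array([-0.    , -0.0001, -0.0002]))
```

send_rows(
  offset=[
    [0.03, 0.08, 0],
    [0.08, 0.22, 0.01],
    [0.13, 0.38, 0.02],
    [0.18, 0.54, 0.03],
    [0.21, 0.68, 0.04],
    [0.23, 0.76, 0.044],
    [0.232, 0.78, 0.044],
    [0.232, 0.78, 0.044],
  ],
  delta_rot=[
    [0, 0, 0],
    [0, 0, 0],
    [0, 0, 0],
    [0, 0, 0],
    [0, 0, 0],
    [0, 0, 0],
    [0, 0, 0],
    [0, 0, 0],
  ],
)

```text
time: 20.42
tool_pos: [483.0, -362.4, 100.5]
tcp_rot: [-3.141, -0.001, -0.328]
contact_force: [-0.2, -0.1, -2.1]
grip_width: 17.1
finger_force: 30.0
```

```bash
python3 - <<'E'
from h import *
o=get_obs();print(o["tool_pos"],o["tcp_rot"],o["contact_force"],o["grip_width"])
print(plan((490.5-8.5*.947,-366.3+8.5*.322,60),-.328,0))
a=snap("scene","s7");b=snap("top","t7")
for n in("pin_handle","pin_tip","pin"):
  for c in("scene","top"):
    for q in finder.pinpoint(n,c)[:1]: print(n,c,np.round(q["uv"],1),round(q["confidence"],2),np.round(at_z(c,q["uv"],o["tool_pos"][2]+9.7),1))
Rr=R.from_euler("xyz",o["tcp_rot"])
for x in(-60,53): print(x,[proj(c,o["tool_pos"]+Rr.apply([x,0,-9.7])).round(1) for c in("scene","top")])
def crop(im,x0,y0,w,h,s): return cv2.resize(im[y0:y0+h,x0:x0+w],None,fx=s,fy=s,interpolation=cv2.INTER_CUBIC)
cv2.imwrite("pics/j.png",np.hstack([crop(a,215,150,100,120,4),crop(b,240,160,100,120,4)])[:,:,::-1])
E
```

```text
[ 483.00081623 -362.41801758  100.4711967 ] [-3.14144760e+00 -1.12672719e-03 -3.27940547e-01] [-0.22609408 -0.05833992 -2.06312837] 17.102255789869478
(array([-0.0016,  0.0106,  0.3373]), array([-0.    , -0.0002,  0.    ]))
pin_handle scene [258.7 206. ] 0.85 [ 429.2 -347.5  110.2]
pin_handle top [285.2 224.8] 0.75 [ 421.6 -344.3  110.2]
pin_tip top [292.8 195.4] 0.29 [ 485.9 -360.   110.2]
pin scene [275.5 192.8] 0.7 [ 482.7 -358.1  110.2]
pin top [293.5 194.1] 0.49 [ 488.8 -361.5  110.2]
-60 [array([256.2, 206.1]), array([284.7, 222.7])]
53 [array([294.6, 182.9]), array([301.9, 174.4])]
```

View pics/j.png

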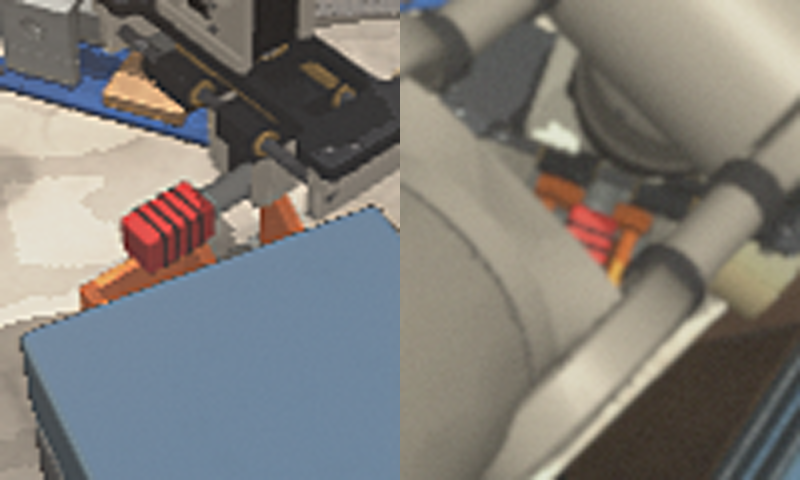

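send_rows(
  offset=[
    [-0.01, 0.01, 0.04],
    [-0.018, 0.01, 0.1],
    [-0.018, 0.01, 0.18],
    [-0.018, 0.01, 0.26],
    [-0.018, 0.01, 0.34],
    [-0.018, 0.01, 0.4],
    [-0.018, 0.01, 0.43],
    [-0.018, 0.01, 0.43],
  ],
  delta_rot=[
    [0, 0, 0],
    [0, 0, 0],
    [0, 0, 0],
    [0, 0, 0],
    [0, 0, 0],
    [0, 0, 0],
    [0, 0, 0],
    [0, 0, 0],
  ],
)

```text
time: 21.82
tool_pos: [480.6, -363.2, 48.7]
tcp_rot: [3.142, -0.001, -0.328]
contact_force: [-0.3, -0.7, -2.3]
grip_width: 17.2
finger_force: 30.0
```

send_rows(
  offset=[
    [0, 0, 0.02],
    [0, 0, 0.04],
    [0, 0, 0.055],
    [0, 0, 0.055],
  ],
  delta_rot=[
    [0, 0, 0],
    [0, 0, 0],
    [0, 0, 0],
    [0, 0, 0],
  ],
)

```text
time: 22.32
tool_pos: [481.0, -363.6, 44.0]
tcp_rot: [3.14, -0.003, -0.328]
contact_force: [-3.0, 5.3, 8.3]
grip_width: 17.2
finger_force: 30.0
```

```bash
python3 - <<'E'
from h import *
o=get_obs();print(o["tool_pos"],o["tcp_rot"],o["contact_force"],o["moment"])
a=snap("scene","s8");b=snap("top","t8")
Rr=R.from_euler("xyz",o["tcp_rot"])
for n,x in(("pin_handle",-57.5),):
  for c in("scene","top"):
    for q in finder.pinpoint(n,c)[:2]: print(n,c,np.round(q["uv"],1),round(q["confidence"],2),"exp",proj(c,o["tool_pos"]+Rr.apply([x,0,-9.7])).round(1))
im=cv2.cvtColor(a,cv2.COLOR_RGB2HSV);m=cv2.inRange(im,(174,120,50),(180,255,255))|cv2.inRange(im,(0,170,50),(3,255,255));v,u=np.nonzero(m[150:280,215:330]);print(len(u),u.mean()+215,v.mean()+150)
def crop(im,x0,y0,w,h,s): return cv2.resize(im[y0:y0+h,x0:x0+w],None,fx=s,fy=s,interpolation=cv2.INTER_CUBIC)
cv2.imwrite("pics/k.png",np.hstack([crop(a,225,165,80,80,5),crop(b,260,185,75,80,5)])[:,:,::-1])
E
```

```text
[ 481.03393264 -363.57644299   44.00399692] [ 3.14011105e+00 -3.05416996e-03 -3.28068586e-01] [-3.03221514  5.29146839  8.32995996] [-0.46087547  0.67782266 -0.30806716]
pin_handle scene [259.8 217.9] 0.45 exp [257.8 223.5]
pin_handle top [280.9 226.1] 0.62 exp [283.4 224.7]
27 257.03703703703707 217.7037037037037
```

View pics/k.png

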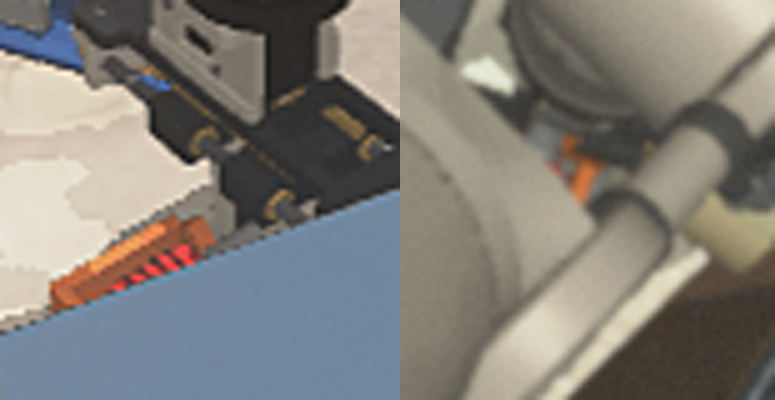

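send_rows(
  offset=[
    [0, 0, -0.05],
    [0, 0, -0.12],
    [0, 0, -0.22],
    [0, 0, -0.34],
    [0, 0, -0.42],
    [0, 0, -0.42],
  ],
  delta_rot=[
    [0, 0, 0],
    [0, 0, 0],
    [0, 0, 0],
    [0, 0, 0],
    [0, 0, 0],
    [0, 0, 0],
  ],
)

```text
time: 23.28
tool_pos: [481.1, -363.6, 93.9]
tcp_rot: [3.14, -0.003, -0.328]
contact_force: [-1.0, 0.4, -2.8]
grip_width: 16.7
finger_force: 30.0
```

```bash
python3 - <<'E'
from h import *
o=get_obs();print(o["tool_pos"],o["tcp_rot"],o["contact_force"],o["moment"],o["grip_width"])
for a,b in(((324,213),(340,191)),((335,232),(356,204)),((336,226),(356,204)),((330,214),(340,191))): 
    P=tri(a,b);print(P.round(),proj("scene",P).round(1),proj("top",P).round(1))
for uv in((316,228),(338,191),(356,204),(333,238)):
    P=at_z("top",uv,110);d=P[:2]-np.array([481,-363.6]);print(P.round(),"rest-aligned x,left",d@[.947,-.322],d@[.322,.947])
E
```

```text
[ 481.09390956 -363.61057311   93.87126674] [ 3.14044072 -0.00335846 -0.32792584] [-1.03057396  0.40644052 -2.80743706] [-0.04112564  0.16620216 -0.06276405] 16.672678062637026
[ 503. -469.   87.] [323.7 213.1] [340.2 190.8]
[ 476. -508.   74.] [334.7 232.1] [356.3 203.8]
[ 475. -505.   92.] [334.4 226.4] [357.3 203.1]
[ 508. -475.   80.] [327.  214.7] [342.5 189.3]
[ 417. -411.  110.] rest-aligned x,left -45.94262010290109 -65.17989994223133
[ 498. -459.  110.] rest-aligned x,left 47.12387738312592 -84.49528370883473
[ 471. -498.  110.] rest-aligned x,left 33.56678237113684 -130.25432237328135
[ 396. -447.  110.] rest-aligned x,left -53.50683178411944 -106.21935342088037
```

send_rows(
  offset=[
    [0, 0.007, 0],
    [0, 0.014, -0.001],
    [0, 0.021, -0.003],
    [0, 0.0275, -0.005],
    [0, 0.0275, -0.005],
  ],
  delta_rot=[
    [-0.014, 0, 0],
    [-0.028, 0, 0],
    [-0.042, 0, 0],
    [-0.0556, 0, 0],
    [-0.0556, 0, 0],
  ],
)

```text
time: 23.9
tool_pos: [479.7, -364.6, 92.3]
tcp_rot: [2.794, 0.001, -0.326]
contact_force: [-0.9, -0.1, -2.3]
grip_width: 16.9
finger_force: 30.0
```

```bash
python3 - <<'E'
from h import *
o=get_obs();Rr=R.from_euler("xyz",o["tcp_rot"]);M=Rr.as_matrix();print(o["tool_pos"],o["contact_force"],o["moment"],o["grip_width"],"\n",M.round(3),o["joint_positions"].round(2))
ax=o["tool_pos"]+Rr.apply([0,0,-9.7]);print("axis pt",ax)
tgt=np.array([490.5-9.94,-366.3+3.38,55.]);print("to axis z55:",Rr.inv().apply(tgt-ax)/120,"per 10mm down",Rr.inv().apply([0,0,-10])/120)
print("x-axis slope",M[2,0],"yaw",np.arctan2(M[1,0],M[0,0]))
E
```

```text
[ 479.68903562 -364.6400496    92.30612728] [-0.92850768 -0.06768345 -2.26217518] [0.32607907 0.04868791 0.00530598] 16.92376285677334 
 [[ 0.947 -0.301 -0.11 ]
 [-0.32  -0.891 -0.323]
 [-0.001  0.341 -0.94 ]] [-0.6   0.59  1.57 -0.42  0.92  1.54]
axis pt [ 480.7542992  -361.507747    101.42445464]
to axis z55: [ 0.00252225 -0.12098511  0.36764945] per 10mm down [ 6.24651255e-05 -2.84233850e-02  7.83361457e-02]
x-axis slope -0.0007495815058743069 yaw -0.32575295321952297
```

send_rows(
  offset=[
    [0, -0.01, 0.04],
    [0, -0.03, 0.1],
    [0, -0.05, 0.16],
    [0.001, -0.07, 0.22],
    [0.002, -0.09, 0.28],
    [0.0025, -0.108, 0.33],
    [0.0025, -0.119, 0.36],
    [0.0025, -0.121, 0.3676],
  ],
  delta_rot=[
    [0, 0, 0],
    [0, 0, 0],
    [0, 0, 0],
    [0, 0, 0],
    [0, 0, 0],
    [0, 0, 0],
    [0, 0, 0],
    [0, 0, 0],
  ],
)

```text
time: 24.9
tool_pos: [479.4, -367.7, 46.6]
tcp_rot: [2.792, -0.001, -0.328]
contact_force: [0.9, -0.7, -2.7]
grip_width: 17.2
finger_force: 30.0
```

send_rows(
  offset=[
    [0, -0.006, 0.0157],
    [0, -0.0114, 0.0313],
    [0, -0.0114, 0.0313],
  ],
  delta_rot=[
    [0, 0, 0],
    [0, 0, 0],
    [0, 0, 0],
  ],
)

```text
time: 25.28
tool_pos: [479.4, -367.8, 42.8]
tcp_rot: [2.792, -0.001, -0.328]
contact_force: [0.6, -0.3, -3.0]
grip_width: 16.4
finger_force: 30.0
```

```bash
python3 - <<'E'
from h import *
o=get_obs();Rr=R.from_euler("xyz",o["tcp_rot"]);print(o["tool_pos"],o["contact_force"],o["moment"],o["grip_width"],o["tcp_rot"])
print("axis pt",o["tool_pos"]+Rr.apply([0,0,-9.7]),"want",490.5-9.94,-366.3+3.38)
E
```

```text
[ 479.36381506 -367.77380252   42.78703411] [ 0.58468207 -0.2569471  -2.99381709] [ 0.34255424  0.01304031 -0.0288196 ] 16.39975188755638 [ 2.79211129e+00 -1.19809488e-03 -3.28046275e-01]
axis pt [ 480.4236082  -364.62601924   51.90066669] want 480.56 -362.92
```

send_rows(
  offset=[
    [0, -0.013, 0.004],
    [0, -0.021, 0.019],
    [0, -0.021, 0.019],
  ],
  delta_rot=[
    [0, 0, 0],
    [0, 0, 0],
    [0, 0, 0],
  ],
)

```text
time: 25.65
tool_pos: [479.9, -366.2, 39.7]
tcp_rot: [2.792, -0.001, -0.328]
contact_force: [-0.9, 0.5, -2.1]
grip_width: 17.1
finger_force: 30.0
```

send_rows(
  offset=[
    [0, -0.0028, 0.0078],
    [0, -0.0057, 0.0157],
    [0, -0.0057, 0.0157],
  ],
  delta_rot=[
    [0, 0, 0],
    [0, 0, 0],
    [0, 0, 0],
  ],
)

```text
time: 26.02
tool_pos: [480.0, -366.3, 37.8]
tcp_rot: [2.792, -0.001, -0.328]
contact_force: [-0.1, 0.9, -2.3]
grip_width: 17.1
finger_force: 30.0
```

send_rows(
  offset=[
    [0, -0.0028, 0.0078],
    [0, -0.0028, 0.0078],
  ],
  delta_rot=[
    [0, 0, 0],
    [0, 0, 0],
  ],
)

```text
time: 26.28
tool_pos: [480.1, -366.4, 37.2]
tcp_rot: [2.792, -0.002, -0.328]
contact_force: [-0.1, 1.1, -0.6]
grip_width: 17.1
finger_force: 30.0
```

send_rows(
  offset=[
    [0, -0.0028, 0.0078],
    [0, -0.0028, 0.0078],
  ],
  delta_rot=[
    [0, 0, 0],
    [0, 0, 0],
  ],
)

```text
time: 26.52
tool_pos: [480.2, -366.4, 36.9]
tcp_rot: [2.791, -0.002, -0.328]
contact_force: [-1.3, 3.7, 5.7]
grip_width: 16.7
finger_force: 30.0
```

send_rows(
  offset=[
    [0, -0.0065, -0.002],
    [0, -0.0065, -0.002],
    [0, -0.0065, -0.002],
  ],
  delta_rot=[
    [0, 0, 0],
    [0, 0, 0],
    [0, 0, 0],
  ],
)

```text
time: 26.9
tool_pos: [480.5, -365.8, 36.3]
tcp_rot: [2.792, -0.002, -0.328]
contact_force: [0.3, 1.6, 5.6]
grip_width: 17.0
finger_force: 30.0
```

send_rows(
  offset=[
    [0, -0.0014, 0.004],
    [0, -0.0014, 0.004],
  ],
  delta_rot=[
    [0, 0, 0],
    [0, 0, 0],
  ],
)

```text
time: 27.15
tool_pos: [480.6, -365.8, 36.2]
tcp_rot: [2.791, -0.002, -0.328]
contact_force: [-1.3, 2.4, 8.1]
grip_width: 17.3
finger_force: 30.0
```

send_rows(
  offset=[
    [0, 0, 0],
    [0, 0, 0],
    [0, 0, 0],
    [0, 0, 0],
  ],
  delta_rot=[
    [0, 0, 0],
    [0, 0, 0],
    [0, 0, 0],
    [0, 0, 0],
  ],
  grip=0.38,
)

```text
time: 27.65
tool_pos: [480.1, -365.5, 35.1]
tcp_rot: [2.792, -0.001, -0.328]
contact_force: [0.7, -0.4, -0.1]
grip_width: 34.8
finger_force: 0.0
```

send_rows(
  offset=[
    [0, 0, -0.05],
    [0, 0, -0.12],
    [0, 0, -0.22],
    [0, 0, -0.36],
    [0, 0, -0.54],
    [0, 0, -0.8],
    [0, 0, -1],
  ],
  delta_rot=[
    [0, 0, 0],
    [0, 0, 0],
    [0, 0, 0],
    [0, 0, 0],
    [0, 0, 0],
    [0, 0, 0],
    [0, 0, 0],
  ],
)

```text
time: 28.52
tool_pos: [493.9, -326.0, 150.5]
tcp_rot: [2.792, -0.003, -0.327]
contact_force: [0.1, -0.5, -0.3]
grip_width: 35.0
finger_force: 0.0
```

send_rows(
  offset=[
    [-0.1, -0.3, -0.4],
    [-0.2, -0.7, -0.7],
    [-0.2, -1, -1],
    [-0.2, -1, -1],
  ],
  delta_rot=[
    [0, 0, 0],
    [0, 0, 0],
    [0, 0, 0],
    [0, 0, 0],
  ],
)

```text
time: 29.02
tool_pos: [522.0, -170.3, 222.6]
tcp_rot: [2.793, -0.007, -0.323]
contact_force: [-0.1, 0.2, -0.3]
grip_width: 35.0
finger_force: 0.0
```

```bash
python3 - <<'E'
from h import *
o=get_obs();print(o["tool_pos"],o["contact_force"])
a=snap("scene","s9");b=snap("top","t9")
for n,z in(("pin_handle",45),("pin_tip",45),("pin",45),("mug",0),("tin",0),("sanding_block",0)):
  for c in("scene","top"):
    for q in finder.pinpoint(n,c)[:1]: print(n,c,np.round(q["uv"],1),round(q["confidence"],2),np.round(at_z(c,q["uv"],z),1))
def crop(im,x0,y0,w,h,s): return cv2.resize(im[y0:y0+h,x0:x0+w],None,fx=s,fy=s,interpolation=cv2.INTER_CUBIC)
cv2.imwrite("pics/l.png",np.hstack([crop(a,215,165,100,100,4),crop(b,250,160,80,100,4)])[:,:,::-1])
hsv=cv2.cvtColor(b,cv2.COLOR_RGB2HSV);m=cv2.inRange(hsv,(172,110,60),(180,255,255))|cv2.inRange(hsv,(0,150,60),(4,255,255));m[:, :250]=0;m[:170]=0;m[260:]=0;m[:,320:]=0
v,u=np.nonzero(m);print(len(u), u.min(),u.max(),v.min(),v.max()) if len(u) else print("no red")
P=np.array([at_z("top",(x,y),58) for x,y in zip(u,v)])[:,:2]-[490.5,-366.3]
if len(u): X=P@[.947,-.322];Y=P@[.322,.947];print("handle in rest frame x",X.min(),X.max(),"y",Y.min(),Y.max())
E
```

```text
[ 521.95622547 -170.27353853  222.61131497] [-0.06295247  0.22484113 -0.25627105]
pin_handle scene [258.3 224.1] 0.59 [ 431.6 -343.    45. ]
pin_handle top [279.2 227.4] 0.96 [ 420.7 -336.    45. ]
pin_tip scene [292. 200.] 0.68 [ 538.9 -372.5   45. ]
pin scene [277.8 210.5] 0.58 [ 491.  -360.1   45. ]
pin top [290.8 201.9] 0.67 [ 480.9 -362.2   45. ]
mug scene [321.9 179.2] 0.68 [ 691.8 -386.1    0. ]
mug top [300.  120.5] 0.57 [ 697.3 -388.     0. ]
tin top [338.1 155.8] 0.74 [ 607.5 -484.4    0. ]
sanding_block scene [183.  247.8] 0.7 [ 312.3 -210.     0. ]
sanding_block top [226.6 273. ] 0.6 [ 313.2 -216.2    0. ]
164 274 289 215 235
handle in rest frame x -92.5979345587354 -48.95171490695941 y -9.283090747652544 15.841363760766567
```

```bash
python3 -c "
from plant import ticket; print(ticket.close_job())"
```

```text
the job is handed in; nothing more can be done
None
```

The pin is drawn from the press, was laid on the worktop and re-gripped by its shank, and now rests in both V notches with its handle in the pocket by the final camera check; the job is handed in at about 29 s, with one light gripper-body touch (about 10 N) on a beige object beside the rest and a settle of about 3 mm when laid down.

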